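# Pack the unsold stock into the bolted drawer

### The arm

A 6-joint arm with a two-finger parallel gripper is mounted at the origin on the work surface. World frame = base frame: x ahead of the robot, y to its left, z up, the work surface at z = 0. Lengths are in mm, angles in rad, forces in N, time in s.
With the tool pointing down it reaches from about 350 to 875 mm from the base axis. Payload 4.2 kg.
Tool frame: the origin (TCP) lies midway between the tips of the shut fingers; the grasp point (between the pads) lies 19 mm behind it (arm.tcp_to_grasp is the distance from the TCP to the grasp point, in mm); z points along the fingers, y is the line along which they close (so a half turn about z gives the same grasp; the last joint's range is limited). The gripper opens to 85 mm and grips with 20 to 120 N. Pads are 22 mm wide; open, the fingers measure 114 mm over their backs; the gripper's body (76 mm by 85 mm) begins 54 mm behind the grasp point. The pads swing forward as they close: fully open they stand 13 mm farther back than shut.
Start: joints at [-1.045, 0.385, 0.008, 0, -1.194, -0.259], TCP at [164.795, -602.861, 231.312] pointing down, gripper open.
Joint ranges: [-3.14, 3.14], [-1.21, 2.06], [-1.07, 1.41], [-3.16, 2.05], [-2.99, -0.16], [-3.1, 3.1]. Speed limits (rad/s): [2.79, 2.79, 3.14, 3.14, 3.14, 3.14].

### API

Orientations are given as a unit quaternion [x, y, z, w].
In Python, from bench import arm, get_image gives the robot as it stands.
- The arm moves only by the tool drive_tool, never from a script. Its argument "deltas" is a list of rows, each a list of 2 entries, a list of its own where there are three numbers: the shift along the tool's x, y, z in cm, then the turn, a rotation vector about the tool's x, y, z in degrees. In form: [[[x, y, z], [ax, ay, az]], ...]. A call has 1 to 12 rows; each row shifts and turns the commanded pose from where the row before left it, along the tool's axes as they then stand; what a row does not reach is not made up. A row lasts 1/10 s, in which the tool goes at most 50 mm and 8.59 degrees, less where a joint would pass 70% of its speed; a pose out of reach is approached as far as the arm can. A call with a gripper value outside its range is refused whole. "claw" is the finger opening in cm, from 0 to 8.54, set as the call begins (left out, the last holds). The fingers move at their own pace and stop on an object; the grip force is fixed at half the most. Time passes only in rows, so rows that do not move let the fingers close. It gives the time, the measured TCP pose, the force, the opening and the grip force at its end, in the units of the state.
- arm.read_state(): the state, without advancing time (a new reading comes with each control period).
- get_image(name): name is "scene" or "top"; returns a dict with "img" (384x512x3 uint8, red, green, blue), "fx", "fy", "cx", "cy" (pixels), "eye" and "orientation" of the camera in the world. Camera axes: x right, y down, z forward; pixel columns grow to the right and rows downward; lengths in mm; the calibration is good to about 2 mm. A picture is of the moment at which its call begins. There is no depth.
- arm.job_done(): hands the job in; it is judged then, once.
The state is a dict: "clock": time; "joints": joint angles; "joint_vel": joint speeds; "joint_efforts": joint torques, N m; "position": TCP position; "ee_rot": TCP orientation; "contact_force": force on the tool from outside, world axes, zero at the start; "wrist_torque": the same for the moment, N m; "gripper_width": finger opening in mm; "grasp_force": force on a finger pad.
Only numpy, scipy, OpenCV 4.12 (cv2) and the standard library are available. Lean on these libraries where they do the work, as an engineer would, in place of code of your own. Each camera call takes 0.05 s, during which the arm holds its last target. There are 200 camera calls.

### The job

The gift sale is over: draw the bolt on the top of the wooden chest fully back, pull its drawer open by the brass handle, and put every green glass candle and every ribboned gift box from the table into it, the candles standing upright and set down on the drawer floor, not dropped in. Then push the drawer fully shut and slide the bolt all the way home again. Leave the sweet jar, the candelabrum and the basket where they are.

Things in the scene. Friction and masses are not known exactly. Their poses are not given: they have to be found in the camera images.
- chest: Low wooden chest fixed to the table, 260 (x) x 440 (y) x 100 (z) mm. Origin: centre of its underside; its drawer front faces its own -x, towards the robot. On its top a barrel bolt lies along the chest's y, at x = -83 mm: a steel rod 10 mm thick, 122 mm above the table, in two guide straps (at y = 70 and 168 mm, 10 mm wide, tops at 130 mm).
- drawer (a joint): Travel of the chest's drawer in m: 0 = fully shut, 0.16 = fully open; it slides out along the chest's -x and stays where it is left. A pull of about 3 N moves it. The bolt, when it is in its keeper, blocks it.
- drawer_handle (a point): Centre of the brass bar handle on the drawer front: a round bar 11 mm thick and 120 mm long along the chest's y, 42 mm off the front, 65 mm above the table (the chest's top and the drawer front's upper edge are at 100 and 97 mm). Axes as the chest's. Moves with the drawer.
- drawer_in (a point): Centre of the drawer's inner floor, 16 mm above the table; axes as the chest's; moves with the drawer. Inside: x -106 to 106 mm, y -199 to 199 mm; walls rise 62 mm, the front 81 mm above this floor; clear height under the chest's top 72 mm. Fully open, x = -106 to +48 mm is uncovered. The bolt's keeper bracket on the front (y 182 to 204 mm, 140 mm above the table) overhangs to x = -57 mm.
- bolt (a joint): Position of the bolt in m: 0 = fully drawn back, 0.045 = fully home through the keeper on the drawer. It slides along the chest's y (+y = home), and stays where it is left. About 2 N moves it.
- bolt_knob (a point): Centre of the top of the bolt's black knob: an upright square post 16 x 16 mm, 44 mm tall, its top 170 mm above the table. Axes as the chest's. It travels with the bolt, from y = 100 to 145 mm in the chest's frame; the keeper bracket, with its top at 140 mm, begins at y = 182 mm.
- candle1: Squat green glass candle, a cylinder 58 mm across and 52 mm high, 0.22 kg. Origin: centre of its underside, z up its axis. May be absent.
- candle2: A second candle like candle1. May be absent.
- giftbox1: Blue gift box with yellow ribbon, 60 x 60 x 50 mm, 0.15 kg. Origin: centre of its underside, z up. May be absent.
- giftbox2: Red gift box with white ribbon, same size as giftbox1. May be absent.
- jar: Bystander: squat clear jar of coloured sweets with a blue lid, 100 mm across and 78 mm high; origin at the centre of its underside.
- candelabrum: Bystander: silver seven-armed candelabrum on a round foot, 165 mm wide along its y and 125 mm high; origin at the centre of its underside.
- basket: Bystander: low red plastic basket of small packets, 150 x 110 x 50 mm; origin at the centre of its underside.
Things that resemble listed ones, but are neither listed nor needed, are in the scene too. Of the things like the giftbox1, leave any that is orange, purple or turquoise; of the rest the smaller one is meant.

How it is judged (in metres and radians):
On the way, in this order (a step that is already met when the one before it is completed fails the run):
1. the bolt is drawn back clear of its keeper, the drawer still shut (value of joint bolt below 0.012 m and value of joint drawer below 0.01 m), for 0.2 s.
2. the drawer is pulled open (value of joint drawer above 0.08 m), for 0.2 s.
3. every candle (upright) and gift box present is in the open drawer and let go (x of candle1 in the frame of drawer_in between -0.11 and 0.11 m and y of candle1 in the frame of drawer_in between -0.2 and 0.2 m and z of candle1 in the frame of drawer_in between -0.01 and 0.02 m and angle between each of candle1, candle2's own z axis and vertical below 0.3 rad and x of candle2 in the frame of drawer_in between -0.11 and 0.11 m and y of candle2 in the frame of drawer_in between -0.2 and 0.2 m and z of candle2 in the frame of drawer_in between -0.01 and 0.02 m and x of giftbox1 in the frame of drawer_in between -0.11 and 0.11 m and y of giftbox1 in the frame of drawer_in between -0.2 and 0.2 m and z of giftbox1 in the frame of drawer_in between -0.01 and 0.062 m and x of giftbox2 in the frame of drawer_in between -0.11 and 0.11 m and y of giftbox2 in the frame of drawer_in between -0.2 and 0.2 m and z of giftbox2 in the frame of drawer_in between -0.01 and 0.062 m and contact force between each of candle1, candle2, giftbox1, giftbox2 and the fingers below 0.1 N and value of joint drawer above 0.05 m), for 0.3 s.
4. the drawer is pushed shut with the bolt still back (value of joint drawer below 0.008 m and value of joint bolt below 0.02 m), for 0.2 s.
5. the bolt is slid home (value of joint bolt above 0.036 m), for 0.2 s.
At the end, for the whole second after the job is handed in: All candles and gift boxes present are in the drawer (candles upright within 17 degrees), at rest; the drawer is shut to within 8 mm; the bolt is home to within 9 mm of its full travel (x of candle1 in the frame of drawer_in between -0.11 and 0.11 m and y of candle1 in the frame of drawer_in between -0.2 and 0.2 m and z of candle1 in the frame of drawer_in between -0.01 and 0.02 m and angle between each of candle1, candle2's own z axis and vertical below 0.3 rad and x of candle2 in the frame of drawer_in between -0.11 and 0.11 m and y of candle2 in the frame of drawer_in between -0.2 and 0.2 m and z of candle2 in the frame of drawer_in between -0.01 and 0.02 m and x of giftbox1 in the frame of drawer_in between -0.11 and 0.11 m and y of giftbox1 in the frame of drawer_in between -0.2 and 0.2 m and z of giftbox1 in the frame of drawer_in between -0.01 and 0.062 m and x of giftbox2 in the frame of drawer_in between -0.11 and 0.11 m and y of giftbox2 in the frame of drawer_in between -0.2 and 0.2 m and z of giftbox2 in the frame of drawer_in between -0.01 and 0.062 m and value of joint drawer below 0.008 m and value of joint bolt above 0.036 m and linear speed of each of candle1, candle2, giftbox1, giftbox2 below 0.03 m/s); the robot touches nothing.
It fails at once if a bystander (jar, candelabrum, basket) is moved more than 30 mm (distance of any of jar, candelabrum, basket from where it was at the start of the episode above 0.03 m).
It fails at once if a glass candle is let fall into the drawer, in the air and untouched with its underside more than 45 mm above the drawer floor ((x of candle1 in the frame of drawer_in between -0.11 and 0.11 m and y of candle1 in the frame of drawer_in between -0.2 and 0.2 m and z of candle1 in the frame of drawer_in above 0.045 m and contact force between candle1 and anything else below 0.02 N) or (x of candle2 in the frame of drawer_in between -0.11 and 0.11 m and y of candle2 in the frame of drawer_in between -0.2 and 0.2 m and z of candle2 in the frame of drawer_in above 0.045 m and contact force between candle2 and anything else below 0.02 N)).
Of candle1, candle2, giftbox1, giftbox2 only 2 to 4 are there at a start; the rules pass over those that are not, and their reading is None.
At some moment in a run one of candle1, candle2, giftbox1, giftbox2 may be knocked a few centimetres aside while the robot is not near it.
It also fails if it takes over 210 s, if anything falls off the work surface, if the arm or the gripper's body presses on something with over 40 N, if the wrist force passes 120 N, or if a joint passes its speed limit or range.

## Working session

There is one attempt and no reset: what is moved stays moved. The work goes in short steps, Python scripts to look and compute and a tool call to move; the robot and the scene stay as the last step left them, time stands still between calls to the robot, and variables do not carry over. Pictures are saved under pics/ and viewed, at most 14 in all, crops included, and the job is handed in when it is done.

Besides the shell and the picture viewer there is one more tool, called after "Call:" by a JSON object that holds its "api" and its "payload". drive_tool: Moves the arm, as the interface text tells. Its arguments: {"type":"object","properties":{"deltas":{"type":"array"},"claw":{"type":"number"}},"required":["deltas"]}

```bash
mkdir -p pics; ls
cat > h.py <<'E'
from bench import arm,get_image
import numpy as np,cv2
from scipy.spatial.transform import Rotation as R
def snap(n,f=None):
    d=get_image(n)
    if f: cv2.imwrite('pics/'+f,d['img'][:,:,::-1])
    return d
def ray(d,u,v):
    r=R.from_quat(d['orientation']).apply([(u-d['cx'])/d['fx'],(v-d['cy'])/d['fy'],1]); return np.array(d['eye']),r
def onz(d,u,v,z):
    e,r=ray(d,u,v); return e+r*(z-e[2])/r[2]
def tri(d1,p1,d2,p2):
    e1,r1=ray(d1,*p1);e2,r2=ray(d2,*p2)
    A=np.stack([r1,-r2],1);s=np.linalg.lstsq(A,e2-e1,rcond=None)[0]
    a=e1+s[0]*r1;b=e2+s[1]*r2
    return (a+b)/2,np.linalg.norm(a-b)
def proj(d,P):
    c=R.from_quat(d['orientation']).inv().apply(np.array(P)-np.array(d['eye'])); return c[0]/c[2]*d['fx']+d['cx'],c[1]/c[2]*d['fy']+d['cy']
E
python3 - <<'E'
from h import *
for n in('scene','top'):
    d=snap(n,n+'0.png');print({k:v for k,v in d.items() if k!='img'})
print(arm.read_state())
E
```

```text
pics
{'fx': 386.98083460865143, 'fy': 386.98083460865143, 'cx': 251.998306063743, 'cy': 188.2246889935633, 'eye': array([1187.03469104, -150.17012303, 1292.82060528]), 'orientation': array([ 0.76889555,  0.57982926, -0.16611198, -0.21214258])}
{'fx': 390.487558567134, 'fy': 390.487558567134, 'cx': 256.2430018085885, 'cy': 194.31551654307293, 'eye': array([ 348.68544503,   27.13087559, 1683.61331991]), 'orientation': array([ 0.70624608, -0.70582133,  0.04082099, -0.03696453])}
{'clock': 0.1, 'joints': array([-1.04539234e+00,  3.85494363e-01,  6.72555226e-03, -4.12612807e-04,
       -1.19401426e+00, -2.58597717e-01]), 'joint_vel': array([ 0.00224618, -0.00271607,  0.00218262,  0.00272007,  0.00128767,
       -0.00078796]), 'joint_efforts': array([-6.08446226e-04, -3.93319881e+01,  1.88929367e+01,  4.19798300e+00,
       -2.61619258e-03,  9.91402885e-06]), 'position': array([ 164.64543217, -602.36566274,  230.31097202]), 'ee_rot': array([-1.32932314e-01,  9.91124602e-01,  9.91278028e-04, -2.02291426e-04]), 'contact_force': array([ 0.07827203, -0.2846144 , -0.16703678]), 'wrist_torque': array([0.00411169, 0.03270396, 0.00532714]), 'grasp_force': 0.0, 'gripper_width': 85.28159803789053}
```

View pics/scene0.png

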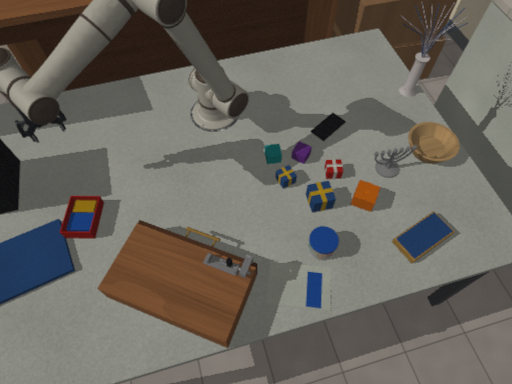

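View pics/top0.png

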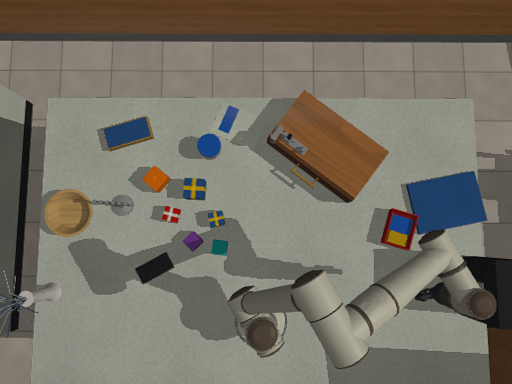

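The views show the chest at scene (180,280) / top (328,145), with the bolt knob at scene (229,262). Things that could be taken for the gift boxes:
- small blue with yellow ribbon: scene (286,177) / top (216,218)
- large blue with yellow ribbon: scene (320,196) / top (195,188)
- red with white ribbon: scene (334,169) / top (172,214)
- turquoise: scene (272,153)
- purple: scene (302,152)
- orange: scene (366,196)

No green candle is evident. I choose the small blue and the red, and will check them in a crop.

```bash
cat > m.py <<'E'
from h import *
def blob(d,lo,hi,win=None,mina=12):
    h=cv2.cvtColor(d['img'],cv2.COLOR_RGB2HSV);m=cv2.inRange(h,np.array(lo),np.array(hi))
    if win: k=np.zeros_like(m);k[win[1]:win[3],win[0]:win[2]]=1;m*=k
    n,l,s,c=cv2.connectedComponentsWithStats(m);return [(s[i][4],c[i].round(1),s[i][:4]) for i in range(1,n) if s[i][4]>=mina],l,m
E
python3 - <<'E'
from m import *
a=cv2.imread('pics/scene0.png');b=cv2.imread('pics/top0.png')
A=cv2.resize(a[135:235,250:390],(800,571),interpolation=3)
cv2.imwrite('pics/c1.png',A)
B=cv2.resize(b[80:210,255:400],(669,600),interpolation=3);cv2.imwrite('pics/c2.png',B)
for n in('scene','top'):
    d={'img':cv2.imread(f'pics/{n}0.png')[:,:,::-1].copy()}
    print(n,'green',[(x[0],x[1]) for x in blob(d,(40,60,30),(95,255,255))[0]])
E
```

```text
scene green [(np.int32(298), array([272.7, 153.4]))]
top green [(np.int32(224), array([219.3, 247.2]))]
```

View pics/c1.png

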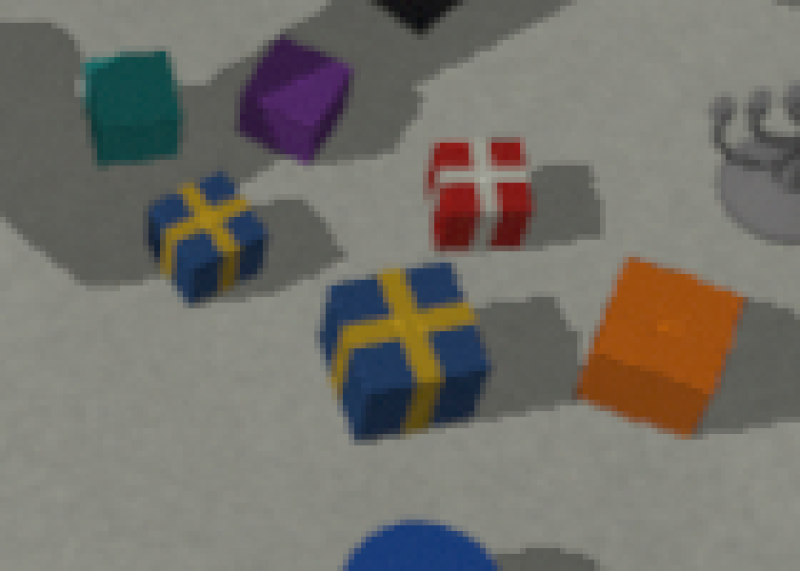

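View pics/c2.png

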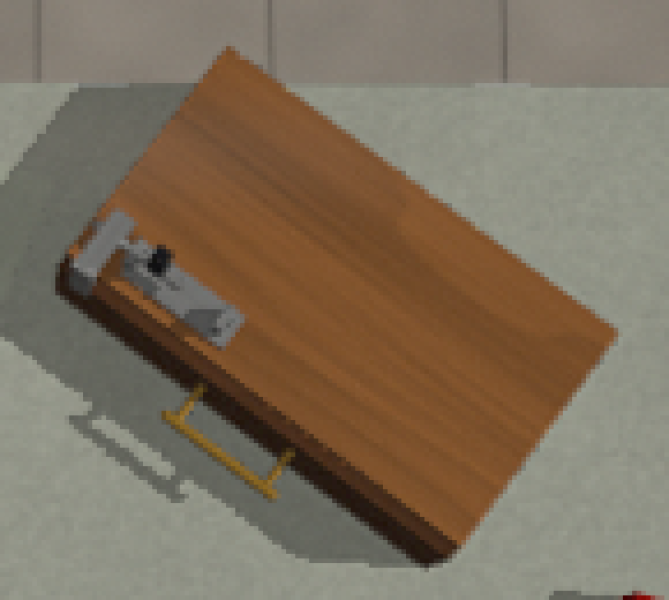

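Crop 1 confirms it: the small blue box (crop 205,235) and the red box (crop 480,195) both have ribbons, the blue one at crop (405,350) is clearly larger, and the turquoise, purple and orange ones have none. Crop 2 shows the bolt home, with its knob at crop (160,260), the handle from (165,415) to (275,495), and the chest corners at (230,47), (617,332) and (457,548).

```bash
cat > meas.py <<'E'
from m import *
S,T=snap('scene'),snap('top')
def quad(d,lo,hi,win):
    c,l,m=blob(d,lo,hi,win); m=cv2.morphologyEx(m,cv2.MORPH_CLOSE,np.ones((5,5)))
    k=max(cv2.findContours(m,0,2)[0],key=cv2.contourArea);h=cv2.convexHull(k)
    for e in np.arange(1,12,.5):
        p=cv2.approxPolyDP(h,e,True)
        if len(p)<=4: break
    return p[:,0],h
def fit(pts):  # centre, size, yaw
    return cv2.minAreaRect(np.float32(pts))
E
python3 - <<'E'
from meas import *
for n,d,w in(('S',S,(90,215,262,345)),('T',T,(262,85,395,208))):
    p,h=quad(d,(5,90,85),(20,255,255),w)
    print(n,[(tuple(q),onz(d,*q,100)[:2].round(0)) for q in p])
    kb=blob(d,(0,0,0),(180,255,45),(215,245,262,285) if n=='S' else (270,125,310,160),4)[0];print('black',kb)
    br=blob(d,(18,110,70),(35,255,255),(170,215,240,260) if n=='S' else (285,160,325,195),3)[0];print('brass',br)
for nm,lo,hi,ws,wt in(('blue',(100,110,40),(125,255,255),(270,160,300,192),(205,205,230,232)),('red',(0,150,60),(8,255,255),(322,155,347,185),(160,203,184,226))):
  for n,d,w in(('S',S,ws),('T',T,wt)):
    p,h=quad(d,lo,hi,w)
    V=d['img'][:,:,:].max(2)
    print(nm,n,[tuple(q) for q in h[:,0]],'table',[onz(d,*q,25)[:2].round(0) for q in h[:,0].mean(0,keepdims=True)])
a=S['img'][155:195,265:350,::-1];b=T['img'][200:235,155:240,::-1]
cv2.imwrite('pics/c3.png',np.vstack([cv2.resize(a,None,fx=8,fy=7,interpolation=2),cv2.resize(b,None,fx=8,fy=8,interpolation=2)]))
E
```

```text
S [((np.int32(137), np.int32(223)), array([ 512., -381.])), ((np.int32(250), np.int32(279)), array([808., -61.])), ((np.int32(225), np.int32(344)), array([ 974., -183.])), ((np.int32(98), np.int32(288)), array([ 705., -526.]))]
black [(np.int32(40), array([229.1, 262.2]), array([227, 258,   6,   9], dtype=int32)), (np.int32(12), array([254.6, 264.6]), array([253, 263,   4,   5], dtype=int32))]
brass [(np.int32(118), array([202.3, 234.6]), array([186, 227,  34,  19], dtype=int32))]
T [((np.int32(304), np.int32(90)), array([ 965., -182.])), ((np.int32(388), np.int32(151)), array([ 705., -527.])), ((np.int32(355), np.int32(197)), array([ 513., -385.])), ((np.int32(276), np.int32(139)), array([755., -63.]))]
black [(np.int32(16), array([289. , 136.2]), array([287, 134,   5,   6], dtype=int32)), (np.int32(103), array([282. , 151.4]), array([270, 143,  26,  17], dtype=int32))]
brass [(np.int32(98), array([302.7, 176.6]), array([290, 164,  29,  24], dtype=int32))]
blue S [(np.int32(290), np.int32(167)), (np.int32(295), np.int32(174)), (np.int32(295), np.int32(180)), (np.int32(294), np.int32
[... 753 characters left out ...]
p.int32(341), np.int32(175)), (np.int32(340), np.int32(177)), (np.int32(327), np.int32(177)), (np.int32(326), np.int32(176)), (np.int32(325), np.int32(166)), (np.int32(325), np.int32(165)), (np.int32(326), np.int32(161)), (np.int32(327), np.int32(160))] table [array([446., 378.])]
red T [(np.int32(167), np.int32(206)), (np.int32(175), np.int32(208)), (np.int32(178), np.int32(209)), (np.int32(180), np.int32(210)), (np.int32(177), np.int32(220)), (np.int32(176), np.int32(222)), (np.int32(175), np.int32(222)), (np.int32(162), np.int32(219)), (np.int32(162), np.int32(217)), (np.int32(164), np.int32(210)), (np.int32(165), np.int32(207)), (np.int32(166), np.int32(206))] table [array([452., 382.])]
```

View pics/c3.png

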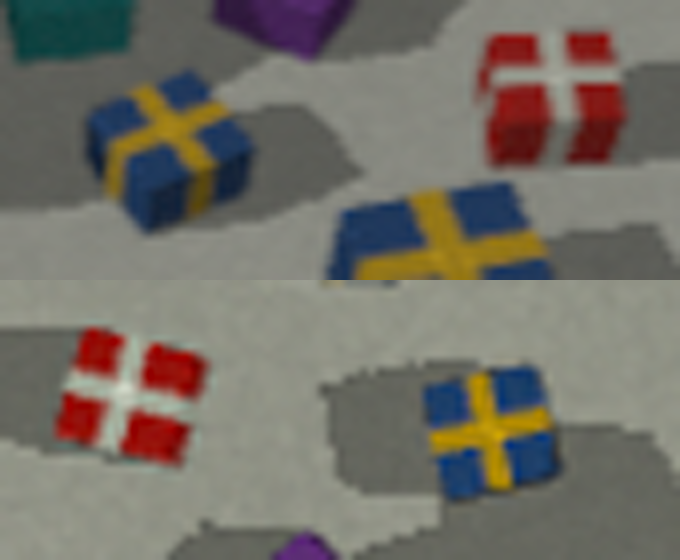

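The crop shows the ribbon crosses of both boxes clearly: blue at (173,130) scene part and (488,432) top part, red at (552,78) and (127,392). I'll triangulate these and refine the chest frame.

Run:
```python
from meas import *
s=lambda x,y:(265+x/8-.44,155+y/7-.43)
t=lambda x,y:(155+x/8-.44,200+(y-280)/8-.44)
for n,a,b,c in(('blue',(173,130),(488,432),[(425,388),(543,366),(558,470),(448,498)]),('red',(552,78),(127,392),[(88,328),(207,358),(182,465),(57,437)])):
    P,g=tri(S,s(*a),T,t(*b));print(n,P.round(1),'gap',g.round(1))
    q=np.array([onz(T,*t(*k),P[2])[:2] for k in c]);r=fit(q);print(' face',q.mean(0).round(1),np.round(r[0],0),np.round(r[1],0),round(r[2],1))
# chest corners by line fit on hull edges
def corner_fit(d,w):
    p,h=quad(d,(5,90,85),(20,255,255),w)
    m=blob(d,(5,90,85),(20,255,255),w)[2];m=cv2.morphologyEx(m,cv2.MORPH_CLOSE,np.ones((5,5)))
    k=max(cv2.findContours(m,0,1)[0],key=cv2.contourArea)[:,0].astype(float)
    p=p.astype(float);c0=p.mean(0);L=[]
    for i in range(4):
        a,b=p[i],p[(i+1)%4];u=(b-a)/np.linalg.norm(b-a);nn=np.array([-u[1],u[0]])
        if nn@(c0-a)>0:nn=-nn
        f=(k-a)@u;sel=k[(f>.1*np.linalg.norm(b-a))&(f<.9*np.linalg.norm(b-a))&(abs((k-a)@nn)<3)]
        vx,vy,x,y=cv2.fitLine(np.float32(sel),cv2.DIST_HUBER,0,.01,.01).ravel()
        L.append(np.cross([x+.5*nn[0],y+.5*nn[1],1],[x+.5*nn[0]+vx,y+.5*nn[1]+vy,1]))
    out=[]
    for i in range(4):
        x=np.cross(L[i-1],L[i]);out.append(x[:2]/x[2])
    return out
cs=corner_fit(S,(90,215,262,345));ct=corner_fit(T,(262,85,395,208))
# match by ground point
for a in cs:
    pa=onz(S,*a,100)[:2];b=min(ct,key=lambda q:np.linalg.norm(onz(T,*q,100)[:2]-pa))
    P,g=tri(S,a,T,b);print('corner',P.round(1),g.round(1),onz(T,*b,100)[:2].round(1),pa.round(1))
# handle ends: brass mask extremes
for n,d,w in(('S',S,(170,215,240,260)),('T',T,(285,160,325,195))):
    l=blob(d,(18,110,70),(35,255,255),w,3)[2];p=np.argwhere(l)[:,::-1]
    print(n,p[p[:,0].argmin()],p[p[:,0].argmax()],p[p[:,1].argmin()],p[p[:,1].argmax()])
```

```text
blue [427.4 189.   47.2] gap 1.1
 face [428.1 185.6] [428. 185.] [59. 63.] 12.6
red [447.8 376.6  50.3] gap 0.7
 face [445.4 373.5] [446. 374.] [67. 59.] 77.5
corner [ 507.  -376.6  110.5] 6.4 [ 507.8 -382.6] [ 501.7 -375.3]
corner [793.  -48.   25.1] 19.4 [774.7 -35.5] [814.6 -63. ]
corner [ 975.4 -186.    81.6] 5.2 [ 968.6 -181. ] [ 978.1 -188. ]
corner [ 706.1 -538.2   83.3] 2.7 [ 702.4 -530.9] [ 712.5 -534.3]
S [186 228] [219 239] [187 227] [212 246]
T [290 169] [318 178] [297 164] [313 187]
```

```bash
cat > chest.py <<'E'
import numpy as np
C=np.array([736.6,-279.7]);YAW=-37.3
def w(x,y,z=0):
    a=np.radians(YAW);return np.array([C[0]+x*np.cos(a)-y*np.sin(a),C[1]+x*np.sin(a)+y*np.cos(a),z])
def inv(P):
    a=np.radians(-YAW);d=np.array(P[:2])-C;return np.array([d[0]*np.cos(a)-d[1]*np.sin(a),d[0]*np.sin(a)+d[1]*np.cos(a)])
E
python3 - <<'E'
from meas import *
from chest import *
for n,a,b in(('H+',(219,240),(290,169)),('H-',(187,228),(313.5,187))):
    P,g=tri(S,a,T,b);print(n,P.round(1),round(g,1),inv(P).round(1))
P,g=tri(S,(229.5,260),T,(290,135));print('knob',P.round(1),g,inv(P).round(1),w(-83,145).round(1))
for d in(S,T):
    print([np.round(proj(d,w(*p)),1) for p in((-172,60,65),(-172,-60,65),(-83,145,170),(-83,145,130))])
    vis=d['img'].copy()
E
```

```text
H+ [ 634.9 -123.7   63.7] 0.2 [-175.4   62.4]
H- [ 558.9 -221.4   62.5] 0.2 [-176.7  -61.3]
knob [ 754.2 -112.8  166.9] 5.007589774501353 [-87.1 143.4] [ 758.4 -114.1    0. ]
[array([218. , 240.5]), array([186.6, 228.9]), array([228.6, 261.1]), array([229.3, 265.6])]
[array([291. , 168.7]), array([314. , 185.8]), array([289.7, 133.6]), array([288.9, 136.2])]
```

```bash
sed -i 's/C=np.array.*;YAW/C=np.array([734.2,-277.9]);YAW/' chest.py
cat > plan.py <<'E'
from h import *
from chest import w,inv,YAW
def plan(P,ang=None):
    """world target (mm), closing-axis angle (deg) -> turn about tool z, then shift in turned tool axes (cm)"""
    s=arm.read_state();r=R.from_quat(s['ee_rot']);y=r.as_matrix()[:,1]
    cur=np.degrees(np.arctan2(y[1],y[0]));d=0
    if ang is not None: d=-((ang-cur+90)%180-90)
    r2=r*R.from_rotvec([0,0,d],degrees=True)
    rx=R.from_quat(s['ee_rot']).as_matrix()[:,2]
    print('pos',s['position'].round(1),'closing',cur.round(1),'toolz',rx.round(4),'j',s['joints'].round(2))
    print(' turn z',round(d,2),'shift cm',(r2.inv().apply(np.array(P)-s['position'])/10).round(2))
E
python3 -c "
from plan import *
P=w(-83,145,230);print(P);plan(P,YAW)"
```

```text
[ 756.04401913 -112.25930805  230.        ]
pos [ 164.8 -602.8  231.1] closing 105.3 toolz [-1.e-04  3.e-04 -1.e+00] j [-1.05  0.38  0.01 -0.   -1.19 -0.26]
 turn z -37.42 shift cm [-74.85 -17.31   0.13]
```

Call:
{"api": "drive_tool", "payload": {"deltas": [[[0, 0, 0], [0, 0, -6.24]], [[0, 0, 0], [0, 0, -6.24]], [[0, 0, 0], [0, 0, -6.24]], [[0, 0, 0], [0, 0, -6.24]], [[0, 0, 0], [0, 0, -6.24]], [[0, 0, 0], [0, 0, -6.24]], [[-3, -0.69, 0], [0, 0, 0]], [[-3, -0.69, 0], [0, 0, 0]], [[-3, -0.69, 0], [0, 0, 0]], [[-3, -0.69, 0], [0, 0, 0]], [[-3, -0.69, 0], [0, 0, 0]], [[-3, -0.69, 0], [0, 0, 0]]]}}

```text
clock: 1.6
position: [307.6, -483.8, 231.5]
ee_rot: [-0.444, 0.896, -0.0, 0.0]
contact_force: [0.2, -0.6, 0.3]
gripper_width: 85.3
grasp_force: 0.0
```

Call:
{"api": "drive_tool", "payload": {"deltas": [[[-3, -0.69, 0], [0, 0, 0]], [[-3, -0.69, 0], [0, 0, 0]], [[-3, -0.69, 0], [0, 0, 0]], [[-3, -0.69, 0], [0, 0, 0]], [[-3, -0.69, 0], [0, 0, 0]], [[-3, -0.69, 0], [0, 0, 0]], [[-3, -0.69, 0], [0, 0, 0]], [[-3, -0.69, 0], [0, 0, 0]], [[-3, -0.69, 0], [0, 0, 0]], [[-3, -0.69, 0], [0, 0, 0]], [[-3, -0.69, 0], [0, 0, 0]], [[-3, -0.69, 0], [0, 0, 0]]]}}

```text
clock: 2.8
position: [591.6, -247.4, 231.4]
ee_rot: [-0.444, 0.896, -0.0, 0.0]
contact_force: [0.1, -0.7, -0.6]
gripper_width: 85.1
grasp_force: 0.0
```

Call:
{"api": "drive_tool", "payload": {"deltas": [[[-3, -0.69, 0], [0, 0, 0]], [[-3, -0.69, 0], [0, 0, 0]], [[-3, -0.69, 0], [0, 0, 0]], [[-3, -0.69, 0], [0, 0, 0]], [[-3, -0.69, 0], [0, 0, 0]], [[-3, -0.69, 0], [0, 0, 0]], [[-2.8, -0.6, 0], [0, 0, 0]], [[0, 0, 0], [0, 0, 0]], [[0, 0, 0], [0, 0, 0]]]}}

```text
clock: 3.7
position: [754.4, -111.0, 230.4]
ee_rot: [-0.444, 0.896, 0.0, -0.001]
contact_force: [-0.5, 0.2, -0.3]
gripper_width: 85.2
grasp_force: 0.0
```

```bash
python3 -c "
from plan import *
P=w(-83,145,140);plan(P,YAW);snap('scene','s1.png')"
```

```text
pos [ 754.4 -111.   230.4] closing 142.8 toolz [-0.0014 -0.     -1.    ] j [ 0.06  0.63  0.42 -0.   -1.36 -0.71]
 turn z 0.08 shift cm [-0.01 -0.22  9.04]
```

Call:
{"api": "drive_tool", "payload": {"deltas": [[[0, -0.1, 1.5], [0, 0, 0]], [[0, -0.1, 1.5], [0, 0, 0]], [[0, 0, 1.5], [0, 0, 0]], [[0, 0, 1.5], [0, 0, 0]], [[0, 0, 1.5], [0, 0, 0]], [[0, 0, 1.3], [0, 0, 0]], [[0, 0, 0], [0, 0, 0]]], "claw": 6}}

```text
clock: 4.45
position: [754.4, -112.8, 139.8]
ee_rot: [-0.444, 0.896, 0.001, -0.002]
contact_force: [-0.2, 0.6, -0.6]
gripper_width: 59.9
grasp_force: 0.0
```

Call:
{"api": "drive_tool", "payload": {"deltas": [[[0, 0, 0], [0, 0, 0]], [[0, 0, 0], [0, 0, 0]], [[0, 0, 0], [0, 0, 0]], [[0, 0, 0], [0, 0, 0]], [[0, 0, 0], [0, 0, 0]], [[0, 0, 0], [0, 0, 0]], [[0, 0, 0], [0, 0, 0]], [[0, 0, 0], [0, 0, 0]]], "claw": 0}}

```text
clock: 5.25
position: [754.5, -111.5, 144.9]
ee_rot: [-0.444, 0.896, 0.001, -0.001]
contact_force: [-5.7, 3.7, 4.9]
gripper_width: 14.9
grasp_force: 60.3
```

Run:
```python
from plan import *
from m import blob
s=arm.read_state();print(s['gripper_width'],s['contact_force'],inv(s['position']),s['position'])
d=snap('scene');print('green',[(x[0],x[1]) for x in blob(d,(38,50,25),(95,255,255))[0]])
t=snap('top');print('green',[(x[0],x[1]) for x in blob(t,(38,50,25),(95,255,255))[0]])
cv2.imwrite('pics/full.png',d['img'][:,:,::-1])
```

```text
14.85126910888096 [-5.69194955  3.65376992  4.94302829] [-84.68526965 144.62001022] [ 754.47316241 -111.54032599  144.91186261]
green []
green []
```

View pics/full.png

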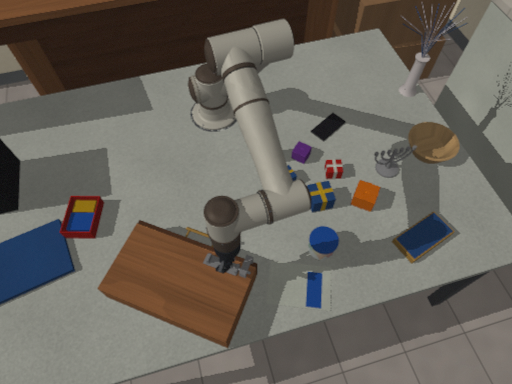

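The picture shows the gripper on the knob at (228,255). The area the arm hid before is now clear and holds no green candle. The knob is gripped (14.9 mm opening, 60 N), so I'll draw the bolt back.

Call:
{"api": "drive_tool", "payload": {"deltas": [[[0.5, 0, 0], [0, 0, 0]], [[0.5, 0, 0], [0, 0, 0]], [[0.5, 0, 0], [0, 0, 0]], [[0.5, 0, 0], [0, 0, 0]], [[0.5, 0, 0], [0, 0, 0]], [[0.5, 0, 0], [0, 0, 0]], [[0.5, 0, 0], [0, 0, 0]], [[0.5, 0, 0], [0, 0, 0]], [[0.5, 0, 0], [0, 0, 0]], [[0, 0, 0], [0, 0, 0]], [[0, 0, 0], [0, 0, 0]]]}}

```text
clock: 6.45
position: [728.3, -145.9, 144.9]
ee_rot: [-0.444, 0.896, 0.001, 0.001]
contact_force: [-3.5, 7.4, 3.7]
gripper_width: 14.7
grasp_force: 60.3
```

Call:
{"api": "drive_tool", "payload": {"deltas": [[[0, 0, 0], [0, 0, 0]], [[0, 0, 0], [0, 0, 0]], [[0, 0, 0], [0, 0, 0]], [[0, 0, 0], [0, 0, 0]], [[0, 0, -2], [0, 0, 0]], [[0, 0, -3], [0, 0, 0]], [[0, 0, -3], [0, 0, 0]], [[0, 0, 0], [0, 0, 0]]], "claw": 6}}

```text
clock: 7.25
position: [731.1, -149.6, 229.7]
ee_rot: [-0.444, 0.896, -0.003, 0.004]
contact_force: [0.8, -0.8, 0.5]
gripper_width: 59.9
grasp_force: 0.0
```

Run:
```python
from plan import *
plan(w(-174,0,200),YAW); plan(w(-174,0,46),YAW)
```

```text
pos [ 731.1 -149.6  229.7] closing 142.7 toolz [ 0.0107 -0.0022 -0.9999] j [ 0.01  0.59  0.35  0.   -1.32 -0.67]
 turn z 0.03 shift cm [10.03  9.41  2.83]
pos [ 731.1 -149.6  229.7] closing 142.7 toolz [ 0.0107 -0.0022 -0.9999] j [ 0.01  0.59  0.35  0.   -1.32 -0.67]
 turn z 0.03 shift cm [10.1   9.56 18.23]
```

Call:
{"api": "drive_tool", "payload": {"deltas": [[[2, 1.9, 0], [0, 0, 0]], [[2, 1.9, 0], [0, 0, 0]], [[2, 1.9, 0], [0, 0, 0]], [[2, 1.9, 0], [0, 0, 0]], [[2, 1.9, 0], [0, 0, 0]], [[0, 0, 2.5], [0, 0, 0]], [[0, 0, 2.5], [0, 0, 0]], [[0, 0, 0], [0, 0, 0]], [[0, 0, 0], [0, 0, 0]]], "claw": 3.2}}

```text
clock: 8.15
position: [592.7, -171.0, 173.4]
ee_rot: [-0.444, 0.896, -0.0, -0.0]
contact_force: [1.1, 0.7, -0.0]
gripper_width: 31.8
grasp_force: 0.0
```

Run:
```python
from plan import *
plan(w(-173.5,0,46),YAW)
```

```text
pos [ 592.7 -171.   173.4] closing 142.7 toolz [-6.e-04 -7.e-04 -1.e+00] j [-0.02  0.42 -0.1   0.   -1.06 -0.63]
 turn z 0.04 shift cm [-0.08 -0.39 12.74]
```

Call:
{"api": "drive_tool", "payload": {"deltas": [[[0, -0.4, 0], [0, 0, 0]], [[0, 0, 2], [0, 0, 0]], [[0, 0, 2], [0, 0, 0]], [[0, 0, 2], [0, 0, 0]], [[0, 0, 2], [0, 0, 0]], [[0, 0, 2], [0, 0, 0]], [[0, 0, 1.5], [0, 0, 0]], [[0, 0, 1.2], [0, 0, 0]], [[0, 0, 0], [0, 0, 0]]]}}

```text
clock: 9.05
position: [597.2, -173.6, 51.8]
ee_rot: [-0.445, 0.896, -0.002, 0.001]
contact_force: [-10.0, 2.7, 19.9]
gripper_width: 32.1
grasp_force: 11.2
```

Call:
{"api": "drive_tool", "payload": {"deltas": [[[0, 0, 0], [0, 0, 0]], [[0, 0, 0], [0, 0, 0]], [[0, 0, 0], [0, 0, 0]], [[0, 0, 0], [0, 0, 0]], [[0, 0, 0], [0, 0, 0]], [[0, 0, 0], [0, 0, 0]]], "claw": 0}}

```text
clock: 9.65
position: [596.2, -172.3, 50.0]
ee_rot: [-0.445, 0.896, -0.0, 0.0]
contact_force: [-7.3, 6.1, 14.2]
gripper_width: 8.8
grasp_force: 58.7
```

Run:
```python
from plan import *
s=snap('scene')['img'];t=snap('top')['img']
a=cv2.resize(s[190:290,150:275,::-1],None,fx=4,fy=4,interpolation=2);b=cv2.resize(t[110:210,260:385,::-1],None,fx=4,fy=4,interpolation=2)
im=np.hstack([a,b]);cv2.imwrite('pics/h1.png',cv2.resize(im,(800,320)))
print(arm.read_state()['contact_force'])
```

```text
[-6.8770455   5.83303325 14.33068093]
```

View pics/h1.png

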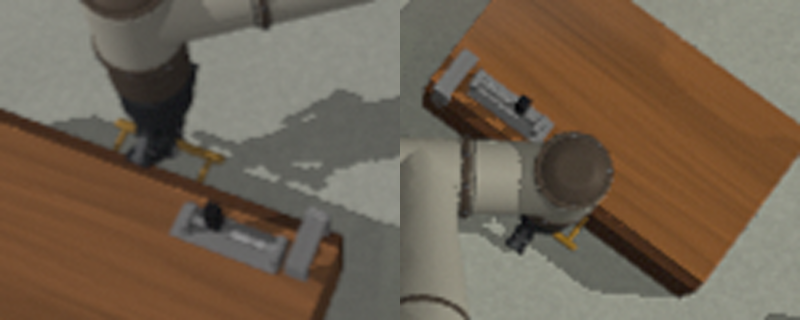

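The bolt knob is drawn back (left panel 212,215) and the fingers hold the handle bar. Pulling the drawer open.

Call:
{"api": "drive_tool", "payload": {"deltas": [[[0, 0.5, -0.3], [0, 0, 0]], [[0, 1, 0], [0, 0, 0]], [[0, 1, 0], [0, 0, 0]], [[0, 1, 0], [0, 0, 0]], [[0, 1, 0], [0, 0, 0]], [[0, 1, 0], [0, 0, 0]]]}}

```text
clock: 10.35
position: [552.5, -139.1, 50.1]
ee_rot: [-0.444, 0.896, -0.001, 0.001]
contact_force: [2.6, 1.5, 2.6]
gripper_width: 8.7
grasp_force: 59.9
```

Call:
{"api": "drive_tool", "payload": {"deltas": [[[0, 1, 0], [0, 0, 0]], [[0, 1, 0], [0, 0, 0]], [[0, 1, 0], [0, 0, 0]], [[0, 1, 0], [0, 0, 0]], [[0, 1, 0], [0, 0, 0]], [[0, 1, 0], [0, 0, 0]], [[0, 1, 0], [0, 0, 0]], [[0, 1, 0], [0, 0, 0]], [[0, 1, 0], [0, 0, 0]], [[0, 1, 0], [0, 0, 0]], [[0, 0.6, 0], [0, 0, 0]], [[0, 0, 0], [0, 0, 0]]]}}

```text
clock: 11.55
position: [468.8, -75.3, 50.1]
ee_rot: [-0.445, 0.896, -0.001, 0.002]
contact_force: [4.1, 0.6, 3.8]
gripper_width: 8.7
grasp_force: 60.4
```

Run:
```python
from plan import *
s=arm.read_state();print(inv(s['position']),s['contact_force'],s['gripper_width'],s['position'])
```

```text
[-333.9048239     0.37479273] [4.14949539 0.62186686 3.78966824] 8.717924144842227 [468.81468751 -75.25941225  50.06372878]
```

Call:
{"api": "drive_tool", "payload": {"deltas": [[[0, 0, 0], [0, 0, 0]], [[0, 0, 0], [0, 0, 0]], [[0, 0, 0], [0, 0, 0]], [[0, 0, 0], [0, 0, 0]], [[0, 0, -1], [0, 0, 0]], [[0, 0, -3], [0, 0, 0]], [[0, 0, -4], [0, 0, 0]], [[0, 0, -4], [0, 0, 0]], [[0, 0, -4], [0, 0, 0]], [[0, 0, 0], [0, 0, 0]]], "claw": 3.4}}

```text
clock: 12.55
position: [471.4, -75.6, 216.2]
ee_rot: [-0.445, 0.896, -0.003, 0.007]
contact_force: [0.7, -0.0, 0.1]
gripper_width: 33.7
grasp_force: 0.0
```

```bash
cat > box.py <<'E'
from m import *
# box top centre and yaw: bright (top-face) colour + ribbon mask in the top view, on z=50
def box(T,kind):
    lo,hi,win=((100,110,60),(125,255,255),(200,200,235,240)) if kind=='blue' else ((0,150,110),(8,255,255),(150,195,190,235))
    c,l,m=blob(T,lo,hi,win,3);m=cv2.morphologyEx(m,cv2.MORPH_CLOSE,np.ones((5,5)))
    k=cv2.convexHull(np.vstack(cv2.findContours(m,0,2)[0]))[:,0]
    q=np.float32([onz(T,*p,50)[:2] for p in k]);return cv2.minAreaRect(q)
E
python3 - <<'E'
from box import *
from plan import *
T=snap('top');S=snap('scene')
for k in('blue','red'):print(k,[np.round(x,1) for x in box(T,k)])
plan([428,187.5,200],102.6)
a=cv2.resize(S['img'][130:330,80:360,::-1],(784,560),interpolation=2);cv2.imwrite('pics/d1.png',a)
E
```

```text
blue [array([424. , 201.3]), array([60.2, 35.2]), np.float64(27.2)]
red [array([445.9, 375.1]), array([66.1, 56.8]), np.float64(77.1)]
pos [468.  -75.5 210.8] closing 142.7 toolz [ 3.5e-03  9.0e-04 -1.0e+00] j [ 0.18  0.14 -0.38 -0.   -1.04 -0.83]
 turn z 40.11 shift cm [-1.83 26.54  1.09]
```

View pics/d1.png

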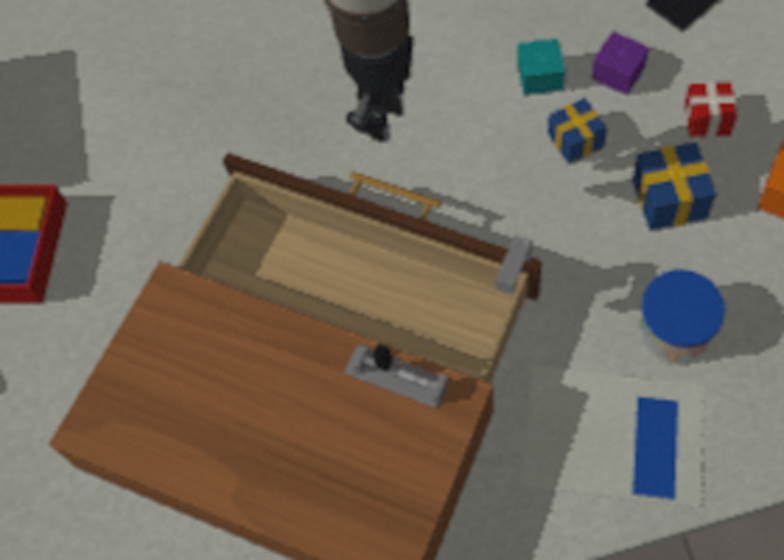

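The drawer is open, with the floor visible around crop (370,280). The bolt is back, and the small blue box (578,128) and red box (711,107) are where they were. Fetching the blue box.

Call:
{"api": "drive_tool", "payload": {"deltas": [[[0, 0, 0], [0, 0, 6.7]], [[0, 0, 0], [0, 0, 6.7]], [[0, 0, 0], [0, 0, 6.7]], [[0, 0, 0], [0, 0, 6.7]], [[0, 0, 0], [0, 0, 6.7]], [[0, 0, 0], [0, 0, 6.6]], [[-0.2, 3, 0], [0, 0, 0]], [[-0.2, 3, 0], [0, 0, 0]], [[-0.2, 3, 0], [0, 0, 0]], [[-0.2, 3, 0], [0, 0, 0]], [[-0.2, 3, 0], [0, 0, 0]], [[-0.2, 3, 0], [0, 0, 0]]], "claw": 8.5}}

```text
clock: 13.85
position: [438.8, 103.4, 207.9]
ee_rot: [-0.11, 0.994, -0.001, -0.001]
contact_force: [-0.4, -0.8, 0.4]
gripper_width: 84.6
grasp_force: 0.0
```

Call:
{"api": "drive_tool", "payload": {"deltas": [[[-0.2, 3, 0], [0, 0, 0]], [[-0.2, 3, 0], [0, 0, 0]], [[-0.2, 2.5, 0], [0, 0, 0]], [[0, 0, 0], [0, 0, 0]], [[0, 0, 0], [0, 0, 0]]]}}

```text
clock: 14.35
position: [426.5, 186.6, 208.1]
ee_rot: [-0.11, 0.994, -0.001, -0.001]
contact_force: [-0.3, -0.6, 0.3]
gripper_width: 85.1
grasp_force: 0.0
```

Run:
```python
from box import *
from plan import *
plan([428,187.5,18],102.6)
S=snap('scene');T=snap('top')
im=np.hstack([cv2.resize(S['img'][145:200,255:315,::-1],(400,367),interpolation=2),cv2.resize(T['img'][190:245,190:250,::-1],(400,367),interpolation=2)]);cv2.imwrite('pics/e1.png',im)
```

```text
pos [426.5 186.6 208.1] closing 102.7 toolz [-0.0025 -0.002  -1.    ] j [ 0.76  0.13 -0.4  -0.   -1.04 -2.11]
 turn z 0.08 shift cm [-0.22  0.08 19.01]
```

View pics/e1.png

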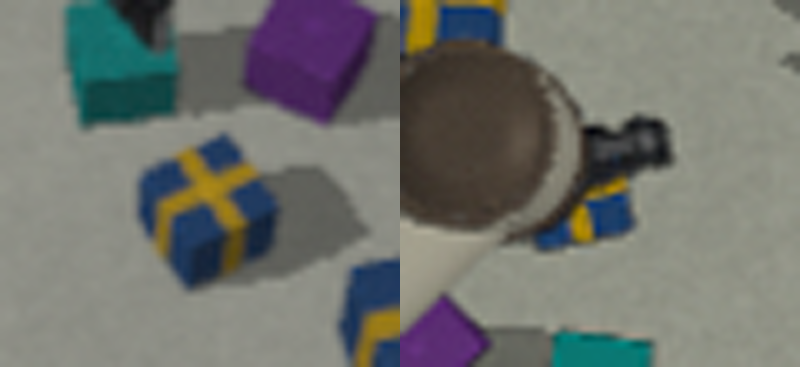

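The blue box is unmoved (left panel cross at 208,190), and the tool is over it. Descending.

Call:
{"api": "drive_tool", "payload": {"deltas": [[[-0.2, 0.1, 2.5], [0, 0, 0]], [[0, 0, 2.5], [0, 0, 0]], [[0, 0, 2.5], [0, 0, 0]], [[0, 0, 2.5], [0, 0, 0]], [[0, 0, 2.5], [0, 0, 0]], [[0, 0, 2.5], [0, 0, 0]], [[0, 0, 2], [0, 0, 0]], [[0, 0, 1.5], [0, 0, 0]], [[0, 0, 1.2], [0, 0, 0]], [[0, 0, 0], [0, 0, 0]], [[0, 0, 0], [0, 0, 0]]]}}

```text
clock: 15.55
position: [429.2, 187.8, 12.4]
ee_rot: [-0.11, 0.994, -0.0, -0.0]
contact_force: [-0.5, -0.0, 0.0]
gripper_width: 85.1
grasp_force: 0.0
```

Call:
{"api": "drive_tool", "payload": {"deltas": [[[0, 0, 0], [0, 0, 0]], [[0, 0, 0], [0, 0, 0]], [[0, 0, 0], [0, 0, 0]], [[0, 0, 0], [0, 0, 0]], [[0, 0, 0], [0, 0, 0]], [[0, 0, 0], [0, 0, 0]]], "claw": 0}}

```text
clock: 16.15
position: [429.6, 188.8, 13.3]
ee_rot: [-0.11, 0.994, 0.0, 0.001]
contact_force: [-1.0, -1.7, 7.1]
gripper_width: 59.2
grasp_force: 65.6
```

Call:
{"api": "drive_tool", "payload": {"deltas": [[[0, 0, -1], [0, 0, 0]], [[0, 0, -2], [0, 0, 0]], [[0, 0, -3], [0, 0, 0]], [[0, 0, -3], [0, 0, 0]], [[0, 0, -3], [0, 0, 0]], [[0, 0, -3], [0, 0, 0]], [[0, 0, -3], [0, 0, 0]], [[0, 0, 0], [0, 0, 0]]]}}

```text
clock: 16.95
position: [430.8, 189.8, 196.9]
ee_rot: [-0.11, 0.994, 0.003, 0.004]
contact_force: [-0.2, 0.4, -1.0]
gripper_width: 59.1
grasp_force: 64.8
```

Run:
```python
from plan import *
print(arm.read_state()['gripper_width'],w(-195,-70))
plan(w(-195,-70,190));plan(w(-195,-70,190),YAW+90)
```

```text
59.057772314989144 [ 536.66348321 -215.41540561    0.        ]
pos [430.8 189.8 196.9] closing 102.7 toolz [ 0.0076  0.0059 -1.    ] j [ 0.76  0.15 -0.42  0.   -1.   -2.11]
 turn z 0 shift cm [ -1.43 -41.86   0.54]
pos [430.8 189.8 196.9] closing 102.7 toolz [ 0.0076  0.0059 -1.    ] j [ 0.76  0.15 -0.42  0.   -1.   -2.11]
 turn z 49.98 shift cm [-32.98 -25.82   0.54]
```

Call:
{"api": "drive_tool", "payload": {"deltas": [[[-0.1, -3, 0], [0, 0, 0]], [[-0.1, -3, 0], [0, 0, 0]], [[-0.1, -3, 0], [0, 0, 0]], [[-0.1, -3, 0], [0, 0, 0]], [[-0.1, -3, 0], [0, 0, 0]], [[-0.1, -3, 0], [0, 0, 0]], [[-0.1, -3, 0], [0, 0, 0]], [[-0.1, -3, 0], [0, 0, 0]], [[-0.1, -3, 0], [0, 0, 0]], [[-0.1, -3, 0], [0, 0, 0]], [[-0.1, -3, 0], [0, 0, 0]], [[-0.1, -3, 0], [0, 0, 0]]]}}

```text
clock: 18.15
position: [518.6, -161.3, 191.4]
ee_rot: [-0.11, 0.994, 0.001, -0.001]
contact_force: [0.4, 0.3, -1.8]
gripper_width: 59.1
grasp_force: 65.1
```

Call:
{"api": "drive_tool", "payload": {"deltas": [[[-0.1, -3, 0], [0, 0, 0]], [[-0.1, -2.8, 0], [0, 0, 0]], [[0, 0, 0], [0, 0, 7.15]], [[0, 0, 0], [0, 0, 7.15]], [[0, 0, 0], [0, 0, 7.15]], [[0, 0, 0], [0, 0, 7.15]], [[0, 0, 0], [0, 0, 7.15]], [[0, 0, 0], [0, 0, 7.15]], [[0, 0, 0], [0, 0, 7.1]], [[0, 0, 0], [0, 0, 0]], [[0, 0, 0], [0, 0, 0]]]}}

```text
clock: 19.25
position: [533.4, -216.2, 191.7]
ee_rot: [0.319, 0.948, 0.0, -0.001]
contact_force: [0.7, 0.8, -1.8]
gripper_width: 59.5
grasp_force: 65.1
```

Run:
```python
from plan import *
print(arm.read_state()['gripper_width'])
plan(w(-195,-70,28),YAW+90)
```

```text
59.5034250713999
pos [ 533.4 -216.2  191.7] closing 52.8 toolz [-1.4e-03  6.0e-04 -1.0e+00] j [-0.1   0.33 -0.17 -0.   -1.06 -2.12]
 turn z 0.07 shift cm [-0.23  0.27 16.36]
```

Call:
{"api": "drive_tool", "payload": {"deltas": [[[-0.2, 0.3, 2.5], [0, 0, 0]], [[0, 0, 2.5], [0, 0, 0]], [[0, 0, 2.5], [0, 0, 0]], [[0, 0, 2.5], [0, 0, 0]], [[0, 0, 2], [0, 0, 0]], [[0, 0, 1.5], [0, 0, 0]], [[0, 0, 1.2], [0, 0, 0]], [[0, 0, 1], [0, 0, 0]], [[0, 0, 0.4], [0, 0, 0]], [[0, 0, 0], [0, 0, 0]], [[0, 0, 0], [0, 0, 0]]]}}

```text
clock: 20.35
position: [537.9, -215.4, 31.9]
ee_rot: [0.32, 0.947, 0.0, 0.001]
contact_force: [-0.4, 1.0, -1.7]
gripper_width: 59.6
grasp_force: 65.2
```

Call:
{"api": "drive_tool", "payload": {"deltas": [[[0, 0, 0], [0, 0, 0]], [[0, 0, 0], [0, 0, 0]], [[0, 0, 0], [0, 0, 0]], [[0, 0, 0], [0, 0, 0]], [[0, 0, -2], [0, 0, 0]], [[0, 0, -3], [0, 0, 0]], [[0, 0, -3], [0, 0, 0]], [[0, 0, -3], [0, 0, 0]], [[0, 0, -3], [0, 0, 0]], [[0, 0, -3], [0, 0, 0]], [[0, 0, 0], [0, 0, 0]]], "claw": 8.5}}

```text
clock: 21.45
position: [540.0, -216.0, 206.7]
ee_rot: [0.32, 0.947, 0.0, 0.005]
contact_force: [-0.5, 0.5, 0.4]
gripper_width: 85.1
grasp_force: 0.0
```

Run:
```python
from box import *
from plan import *
T=snap('top');print([np.round(x,1) for x in box(T,'red')])
plan([447,375.5,200],77.3)
```

```text
[array([445.7, 375.3]), array([64.7, 57.9]), np.float64(75.5)]
pos [ 538.6 -215.4  203.9] closing 52.6 toolz [ 5.6e-03 -8.0e-04 -1.0e+00] j [-0.1   0.33 -0.15  0.   -1.09 -2.12]
 turn z -24.66 shift cm [21.93 55.63  0.3 ]
```

Call:
{"api": "drive_tool", "payload": {"deltas": [[[0, 0, 0], [0, 0, -6.2]], [[0, 0, 0], [0, 0, -6.2]], [[0, 0, 0], [0, 0, -6.2]], [[0, 0, 0], [0, 0, -6]], [[1.1, 2.78, 0], [0, 0, 0]], [[1.1, 2.78, 0], [0, 0, 0]], [[1.1, 2.78, 0], [0, 0, 0]], [[1.1, 2.78, 0], [0, 0, 0]], [[1.1, 2.78, 0], [0, 0, 0]], [[1.1, 2.78, 0], [0, 0, 0]], [[1.1, 2.78, 0], [0, 0, 0]], [[1.1, 2.78, 0], [0, 0, 0]]]}}

```text
clock: 22.7
position: [499.6, 22.1, 200.1]
ee_rot: [0.111, 0.994, -0.0, -0.001]
contact_force: [-0.1, 0.3, -0.4]
gripper_width: 84.7
grasp_force: 0.0
```

Call:
{"api": "drive_tool", "payload": {"deltas": [[[1.1, 2.78, 0], [0, 0, 0]], [[1.1, 2.78, 0], [0, 0, 0]], [[1.1, 2.78, 0], [0, 0, 0]], [[1.1, 2.78, 0], [0, 0, 0]], [[1.1, 2.78, 0], [0, 0, 0]], [[1.1, 2.78, 0], [0, 0, 0]], [[1.1, 2.78, 0], [0, 0, 0]], [[1.1, 2.78, 0], [0, 0, 0]], [[1.1, 2.78, 0], [0, 0, 0]], [[1.1, 2.78, 0], [0, 0, 0]], [[1.1, 2.78, 0], [0, 0, 0]], [[1.0, 2.78, 0], [0, 0, 0]]]}}

```text
clock: 23.9
position: [445.8, 376.0, 199.8]
ee_rot: [0.111, 0.994, -0.001, -0.001]
contact_force: [0.8, -0.2, 0.7]
gripper_width: 85.0
grasp_force: 0.0
```

Call:
{"api": "drive_tool", "payload": {"deltas": [[[0, 0, 0], [0, 0, 0]], [[0, 0, 0], [0, 0, 0]], [[0, 0, 0], [0, 0, 0]]]}}

```text
clock: 24.2
position: [446.5, 374.4, 200.5]
ee_rot: [0.112, 0.994, -0.001, -0.001]
contact_force: [-0.2, -0.1, 0.2]
gripper_width: 84.8
grasp_force: 0.0
```

Run:
```python
from box import *
from plan import *
plan([447,375.5,12],77)
S=snap('scene');T=snap('top')
im=np.hstack([cv2.resize(S['img'][150:190,310:360,::-1],(400,320),interpolation=2),cv2.resize(T['img'][110:210,255:355,::-1],(320,320),interpolation=2)]);cv2.imwrite('pics/e2.png',im)
```

```text
pos [446.5 374.4 200.5] closing 77.2 toolz [-0.0013 -0.0015 -1.    ] j [ 0.98  0.34 -0.14 -0.   -1.09 -2.77]
 turn z 0.19 shift cm [-0.04  0.15 18.85]
```

View pics/e2.png

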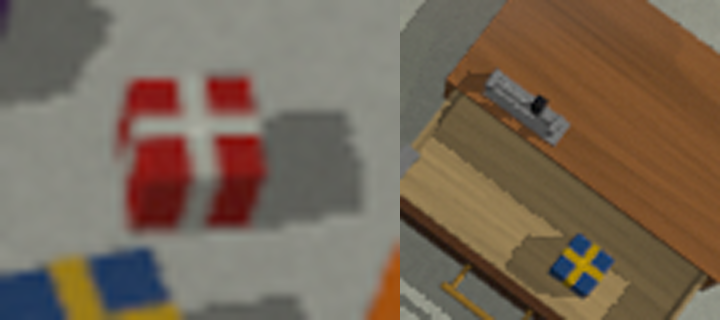

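The red box is unmoved (left panel cross at 197,124), and the blue box stands in the drawer (right panel 582,265).

Call:
{"api": "drive_tool", "payload": {"deltas": [[[0, 0.1, 2.5], [0, 0, 0]], [[0, 0, 2.5], [0, 0, 0]], [[0, 0, 2.5], [0, 0, 0]], [[0, 0, 2.5], [0, 0, 0]], [[0, 0, 2.5], [0, 0, 0]], [[0, 0, 2.5], [0, 0, 0]], [[0, 0, 1.7], [0, 0, 0]], [[0, 0, 1.2], [0, 0, 0]], [[0, 0, 0.8], [0, 0, 0]], [[0, 0, 0], [0, 0, 0]], [[0, 0, 0], [0, 0, 0]]]}}

```text
clock: 25.4
position: [447.5, 376.7, 15.0]
ee_rot: [0.111, 0.994, 0.001, 0.0]
contact_force: [0.5, -0.5, 0.5]
gripper_width: 85.1
grasp_force: 0.0
```

Call:
{"api": "drive_tool", "payload": {"deltas": [[[0, 0, 0], [0, 0, 0]], [[0, 0, 0], [0, 0, 0]], [[0, 0, 0], [0, 0, 0]], [[0, 0, 0], [0, 0, 0]], [[0, 0, 0], [0, 0, 0]], [[0, 0, 0], [0, 0, 0]]], "claw": 0}}

```text
clock: 26.0
position: [447.7, 377.3, 15.7]
ee_rot: [0.111, 0.994, 0.001, 0.001]
contact_force: [-1.5, 0.4, 6.8]
gripper_width: 59.2
grasp_force: 66.2
```

Call:
{"api": "drive_tool", "payload": {"deltas": [[[0, 0, -1], [0, 0, 0]], [[0, 0, -2], [0, 0, 0]], [[0, 0, -3], [0, 0, 0]], [[0, 0, -3], [0, 0, 0]], [[0, 0, -3], [0, 0, 0]], [[0, 0, -3], [0, 0, 0]], [[0, 0, -3], [0, 0, 0]], [[0, 0, 0], [0, 0, 0]]]}}

```text
clock: 26.8
position: [448.5, 377.9, 199.3]
ee_rot: [0.111, 0.994, 0.004, 0.003]
contact_force: [0.3, 0.3, 0.2]
gripper_width: 59.4
grasp_force: 65.4
```

Run:
```python
from plan import *
print(w(-195,45)); plan(w(-195,45,195));plan(w(-195,45,195),YAW+90)
```

```text
[ 606.35214925 -123.93595531    0.        ]
pos [448.5 377.9 199.3] closing 77.3 toolz [ 0.0061  0.0068 -1.    ] j [ 0.98  0.34 -0.15  0.   -1.08 -2.77]
 turn z 0 shift cm [-26.46 -45.47   0.18]
pos [448.5 377.9 199.3] closing 77.3 toolz [ 0.0061  0.0068 -1.    ] j [ 0.98  0.34 -0.15  0.   -1.08 -2.77]
 turn z 24.57 shift cm [-42.97 -30.35   0.18]
```

Call:
{"api": "drive_tool", "payload": {"deltas": [[[-1.47, -2.53, 0], [0, 0, 0]], [[-1.47, -2.53, 0], [0, 0, 0]], [[-1.47, -2.53, 0], [0, 0, 0]], [[-1.47, -2.53, 0], [0, 0, 0]], [[-1.47, -2.53, 0], [0, 0, 0]], [[-1.47, -2.53, 0], [0, 0, 0]], [[-1.47, -2.53, 0], [0, 0, 0]], [[-1.47, -2.53, 0], [0, 0, 0]], [[-1.47, -2.53, 0], [0, 0, 0]], [[-1.47, -2.53, 0], [0, 0, 0]], [[-1.47, -2.53, 0], [0, 0, 0]], [[-1.47, -2.53, 0], [0, 0, 0]]]}}

```text
clock: 28.0
position: [551.0, 39.9, 193.0]
ee_rot: [0.111, 0.994, -0.0, -0.001]
contact_force: [-0.0, -0.3, -1.1]
gripper_width: 59.5
grasp_force: 65.4
```

Call:
{"api": "drive_tool", "payload": {"deltas": [[[-1.47, -2.53, 0], [0, 0, 0]], [[-1.47, -2.53, 0], [0, 0, 0]], [[-1.47, -2.53, 0], [0, 0, 0]], [[-1.47, -2.53, 0], [0, 0, 0]], [[-1.47, -2.53, 0], [0, 0, 0]], [[-1.47, -2.53, 0], [0, 0, 0]], [[0, 0, 0], [0, 0, 6.2]], [[0, 0, 0], [0, 0, 6.2]], [[0, 0, 0], [0, 0, 6.2]], [[0, 0, 0], [0, 0, 5.9]], [[0, 0, 0], [0, 0, 0]], [[0, 0, 0], [0, 0, 0]]]}}

```text
clock: 29.2
position: [603.7, -126.2, 193.3]
ee_rot: [0.319, 0.948, -0.0, -0.001]
contact_force: [0.3, 0.1, -0.8]
gripper_width: 59.2
grasp_force: 65.2
```

Run:
```python
from plan import *
print(arm.read_state()['gripper_width']); plan(w(-195,45,32),YAW+90)
```

```text
59.236236974569124
pos [ 603.7 -126.2  193.3] closing 52.8 toolz [-2.e-03  3.e-04 -1.e+00] j [ 0.06  0.4  -0.07 -0.   -1.11 -2.28]
 turn z 0.14 shift cm [-0.1   0.36 16.13]
```

Call:
{"api": "drive_tool", "payload": {"deltas": [[[-0.1, 0.35, 2.5], [0, 0, 0]], [[0, 0, 2.5], [0, 0, 0]], [[0, 0, 2.5], [0, 0, 0]], [[0, 0, 2.5], [0, 0, 0]], [[0, 0, 2], [0, 0, 0]], [[0, 0, 1.5], [0, 0, 0]], [[0, 0, 1.2], [0, 0, 0]], [[0, 0, 1], [0, 0, 0]], [[0, 0, 0.3], [0, 0, 0]], [[0, 0, 0], [0, 0, 0]], [[0, 0, 0], [0, 0, 0]]]}}

```text
clock: 30.3
position: [607.8, -124.1, 35.0]
ee_rot: [0.319, 0.948, 0.0, 0.001]
contact_force: [-0.6, -0.2, -1.9]
gripper_width: 59.1
grasp_force: 65.3
```

Call:
{"api": "drive_tool", "payload": {"deltas": [[[0, 0, 0], [0, 0, 0]], [[0, 0, 0], [0, 0, 0]], [[0, 0, 0], [0, 0, 0]], [[0, 0, 0], [0, 0, 0]], [[0, 0, -2], [0, 0, 0]], [[0, 0, -3], [0, 0, 0]], [[0, 0, -3], [0, 0, 0]], [[0, 0, -3], [0, 0, 0]], [[0, 0, -3], [0, 0, 0]], [[0, 0, -3], [0, 0, 0]], [[0, 0, 0], [0, 0, 0]], [[0, 0, 0], [0, 0, 0]]], "claw": 8.5}}

```text
clock: 31.5
position: [607.3, -123.9, 205.1]
ee_rot: [0.32, 0.948, 0.001, 0.001]
contact_force: [0.4, 0.4, -0.7]
gripper_width: 85.3
grasp_force: 0.0
```

Run:
```python
from plan import *
from m import blob
plan(w(-334,0.4,200),YAW)
S=snap('scene')
print('green',[(x[0],x[1]) for x in blob(S,(38,50,25),(95,255,255))[0]])
cv2.imwrite('pics/f1.png',cv2.resize(S['img'][130:330,80:360,::-1],(784,560),interpolation=2))
```

```text
pos [ 607.3 -123.9  205.1] closing 52.7 toolz [ 1.7e-03  5.0e-04 -1.0e+00] j [ 0.06  0.39 -0.05 -0.   -1.13 -2.28]
 turn z -89.99 shift cm [ 4.52 13.98  0.49]
green [(np.int32(102), array([274.1, 158.9]))]
```

View pics/f1.png

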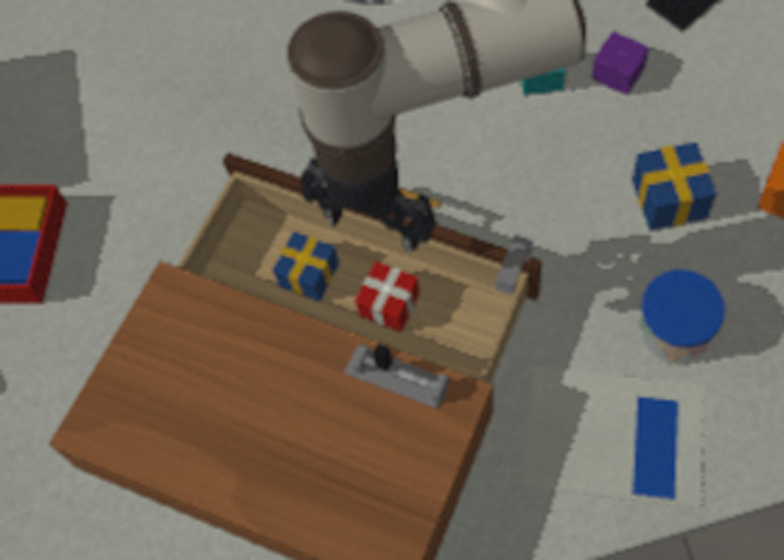

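Both boxes sit in the drawer (crop 305,265 and 388,295) and nothing else meant is on the table. I'll turn the tool back and grip the handle to push the drawer shut.

Call:
{"api": "drive_tool", "payload": {"deltas": [[[0, 0, 0], [0, 0, -7.5]], [[0, 0, 0], [0, 0, -7.5]], [[0, 0, 0], [0, 0, -7.5]], [[0, 0, 0], [0, 0, -7.5]], [[0, 0, 0], [0, 0, -7.5]], [[0, 0, 0], [0, 0, -7.5]], [[0, 0, 0], [0, 0, -7.5]], [[0, 0, 0], [0, 0, -7.5]], [[0, 0, 0], [0, 0, -7.5]], [[0, 0, 0], [0, 0, -7.5]], [[0, 0, 0], [0, 0, -7.5]], [[0, 0, 0], [0, 0, -7.5]]], "claw": 3.2}}

```text
clock: 32.75
position: [606.4, -124.0, 202.2]
ee_rot: [-0.446, 0.895, 0.001, -0.002]
contact_force: [1.5, 0.4, 0.0]
gripper_width: 32.1
grasp_force: 0.0
```

Call:
{"api": "drive_tool", "payload": {"deltas": [[[0.9, 2.8, 0], [0, 0, 0]], [[0.9, 2.8, 0], [0, 0, 0]], [[0.9, 2.8, 0], [0, 0, 0]], [[0.9, 2.8, 0], [0, 0, 0]], [[0.9, 2.8, 0], [0, 0, 0]], [[0, 0, 0], [0, 0, 0]], [[0, 0, 0], [0, 0, 0]]]}}

```text
clock: 33.45
position: [468.1, -75.0, 203.7]
ee_rot: [-0.444, 0.896, 0.0, -0.001]
contact_force: [0.4, 0.5, 0.7]
gripper_width: 31.9
grasp_force: 0.0
```

Run:
```python
from plan import *
plan(w(-334,0.4,51),YAW)
```

```text
pos [468.1 -75.  203.7] closing 142.8 toolz [-1.1e-03 -3.0e-04 -1.0e+00] j [ 0.18  0.15 -0.39  0.   -1.03 -0.83]
 turn z 0.07 shift cm [-0.04 -0.08 15.27]
```

Call:
{"api": "drive_tool", "payload": {"deltas": [[[0, 0, 2.5], [0, 0, 0]], [[0, 0, 2.5], [0, 0, 0]], [[0, 0, 2.5], [0, 0, 0]], [[0, 0, 2.5], [0, 0, 0]], [[0, 0, 2], [0, 0, 0]], [[0, 0, 1.5], [0, 0, 0]], [[0, 0, 1], [0, 0, 0]], [[0, 0, 0.6], [0, 0, 0]], [[0, 0, 0], [0, 0, 0]]]}}

```text
clock: 34.35
position: [468.6, -75.3, 52.5]
ee_rot: [-0.444, 0.896, 0.0, -0.001]
contact_force: [-0.9, 0.5, 0.2]
gripper_width: 31.9
grasp_force: 0.0
```

Call:
{"api": "drive_tool", "payload": {"deltas": [[[0, 0, 0], [0, 0, 0]], [[0, 0, 0], [0, 0, 0]], [[0, 0, 0], [0, 0, 0]], [[0, 0, 0], [0, 0, 0]], [[0, 0, 0], [0, 0, 0]], [[0, 0, 0], [0, 0, 0]]], "claw": 0}}

```text
clock: 34.95
position: [469.6, -75.0, 54.1]
ee_rot: [-0.444, 0.896, -0.001, 0.001]
contact_force: [1.4, -1.3, 4.5]
gripper_width: 8.6
grasp_force: 59.0
```

Call:
{"api": "drive_tool", "payload": {"deltas": [[[0, -0.4, 0], [0, 0, 0]], [[0, -0.8, 0], [0, 0, 0]], [[0, -0.8, 0], [0, 0, 0]], [[0, -0.8, 0], [0, 0, 0]], [[0, -0.8, 0], [0, 0, 0]], [[0, -0.8, 0], [0, 0, 0]], [[0, -0.8, 0], [0, 0, 0]], [[0, -0.8, 0], [0, 0, 0]], [[0, -0.8, 0], [0, 0, 0]], [[0, -0.8, 0], [0, 0, 0]], [[0, -0.8, 0], [0, 0, 0]], [[0, -0.8, 0], [0, 0, 0]]]}}

```text
clock: 36.15
position: [542.3, -130.5, 54.2]
ee_rot: [-0.444, 0.896, -0.0, 0.0]
contact_force: [-0.0, 2.8, 6.3]
gripper_width: 8.7
grasp_force: 59.2
```

Call:
{"api": "drive_tool", "payload": {"deltas": [[[0, -0.8, 0], [0, 0, 0]], [[0, -0.8, 0], [0, 0, 0]], [[0, -0.8, 0], [0, 0, 0]], [[0, -0.8, 0], [0, 0, 0]], [[0, -0.8, 0], [0, 0, 0]], [[0, -0.8, 0], [0, 0, 0]], [[0, -0.8, 0], [0, 0, 0]], [[0, -0.8, 0], [0, 0, 0]], [[0, -0.4, 0], [0, 0, 0]], [[0, -0.3, 0], [0, 0, 0]], [[0, 0, 0], [0, 0, 0]], [[0, 0, 0], [0, 0, 0]]]}}

```text
clock: 37.35
position: [596.5, -171.8, 54.2]
ee_rot: [-0.444, 0.896, 0.002, -0.001]
contact_force: [-4.5, 7.3, 11.0]
gripper_width: 8.5
grasp_force: 59.8
```

Run:
```python
from plan import *
s=arm.read_state();print(inv(s['position']),s['contact_force'],s['gripper_width'])
```

```text
[-173.82433086    0.91127592] [-4.54290539  7.25091016 11.02622539] 8.544318180813512
```

Call:
{"api": "drive_tool", "payload": {"deltas": [[[0, -0.1, 0], [0, 0, 0]], [[0, 0, 0], [0, 0, 0]], [[0, 0, 0], [0, 0, 0]]]}}

```text
clock: 37.65
position: [596.4, -171.9, 54.1]
ee_rot: [-0.444, 0.896, 0.003, -0.002]
contact_force: [-6.9, 10.1, 12.3]
gripper_width: 8.4
grasp_force: 59.9
```

Call:
{"api": "drive_tool", "payload": {"deltas": [[[0, 0, 0], [0, 0, 0]], [[0, 0, 0], [0, 0, 0]], [[0, 0, 0], [0, 0, 0]], [[0, 0, -1], [0, 0, 0]], [[0, 0, -2], [0, 0, 0]], [[0, 0, -3], [0, 0, 0]], [[0, 0, -4], [0, 0, 0]], [[0, 0, -4], [0, 0, 0]], [[0, 0, -4], [0, 0, 0]], [[0, 0, 0], [0, 0, 0]]], "claw": 2.4}}

```text
clock: 38.65
position: [602.3, -175.6, 241.5]
ee_rot: [-0.444, 0.896, -0.004, 0.006]
contact_force: [0.2, 0.5, 0.3]
gripper_width: 24.3
grasp_force: 0.0
```

Run:
```python
from plan import *
plan(w(-84.5,101.5,230),YAW)
S=snap('scene');T=snap('top')
im=np.hstack([cv2.resize(S['img'][200:300,140:270,::-1],(416,320),interpolation=2),cv2.resize(T['img'][90:210,260:390,::-1],(347,320),interpolation=2)]);cv2.imwrite('pics/g1.png',im)
```

```text
pos [ 602.3 -175.6  241.5] closing 142.8 toolz [ 0.0141 -0.003  -0.9999] j [-0.02  0.38  0.02  0.   -1.2  -0.63]
 turn z 0.06 shift cm [-9.99 -8.23  1.31]
```

View pics/g1.png

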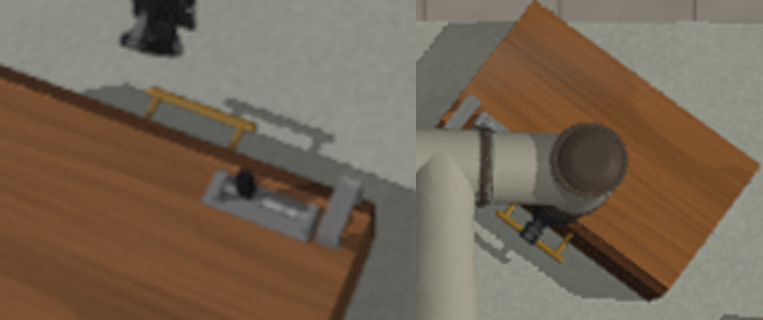

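The drawer is shut (its front is flush in the left panel), and the bolt knob is back at (246,184). Moving over the knob.

Call:
{"api": "drive_tool", "payload": {"deltas": [[[-2, -1.7, 0], [0, 0, 0]], [[-2, -1.7, 0], [0, 0, 0]], [[-2, -1.7, 0], [0, 0, 0]], [[-2, -1.7, 0], [0, 0, 0]], [[-2, -1.6, 0], [0, 0, 0]], [[0, 0, 0], [0, 0, 0]], [[0, 0, 0], [0, 0, 0]], [[0, 0, 0], [0, 0, 0]]], "claw": 6}}

```text
clock: 39.55
position: [725.6, -146.0, 232.4]
ee_rot: [-0.444, 0.896, 0.001, -0.001]
contact_force: [0.3, 0.2, 0.3]
gripper_width: 60.1
grasp_force: 0.0
```

Run:
```python
from plan import *
plan(w(-84.5,101.5,142),YAW)
```

```text
pos [ 725.6 -146.   232.4] closing 142.7 toolz [-2.1e-03  1.0e-04 -1.0e+00] j [ 0.02  0.59  0.35 -0.   -1.33 -0.67]
 turn z 0.01 shift cm [-0.19 -0.25  9.04]
```

Call:
{"api": "drive_tool", "payload": {"deltas": [[[-0.2, -0.2, 1.5], [0, 0, 0]], [[0, 0, 1.5], [0, 0, 0]], [[0, 0, 1.5], [0, 0, 0]], [[0, 0, 1.5], [0, 0, 0]], [[0, 0, 1.5], [0, 0, 0]], [[0, 0, 1.3], [0, 0, 0]], [[0, 0, 0], [0, 0, 0]]]}}

```text
clock: 40.25
position: [727.7, -145.2, 142.2]
ee_rot: [-0.444, 0.896, 0.001, -0.002]
contact_force: [0.5, -0.1, -0.5]
gripper_width: 60.2
grasp_force: 0.0
```

Call:
{"api": "drive_tool", "payload": {"deltas": [[[0, 0, 0], [0, 0, 0]], [[0, 0, 0], [0, 0, 0]], [[0, 0, 0], [0, 0, 0]], [[0, 0, 0], [0, 0, 0]], [[0, 0, 0], [0, 0, 0]], [[0, 0, 0], [0, 0, 0]], [[0, 0, 0], [0, 0, 0]]], "claw": 0}}

```text
clock: 40.95
position: [729.1, -144.8, 146.7]
ee_rot: [-0.444, 0.896, 0.0, 0.0]
contact_force: [-4.6, 3.7, 6.0]
gripper_width: 14.6
grasp_force: 60.5
```

Call:
{"api": "drive_tool", "payload": {"deltas": [[[-0.5, 0, 0], [0, 0, 0]], [[-0.5, 0, 0], [0, 0, 0]], [[-0.5, 0, 0], [0, 0, 0]], [[-0.5, 0, 0], [0, 0, 0]], [[-0.5, 0, 0], [0, 0, 0]], [[-0.5, 0, 0], [0, 0, 0]], [[-0.5, 0, 0], [0, 0, 0]], [[-0.5, 0, 0], [0, 0, 0]], [[-0.3, 0, 0], [0, 0, 0]], [[0, 0, 0], [0, 0, 0]], [[0, 0, 0], [0, 0, 0]]]}}

```text
clock: 42.05
position: [755.1, -110.7, 146.7]
ee_rot: [-0.444, 0.896, 0.0, 0.0]
contact_force: [-4.1, 3.8, 5.5]
gripper_width: 14.8
grasp_force: 60.6
```

Run:
```python
from plan import *
s=arm.read_state();print(inv(s['position']),s['contact_force'],s['gripper_width'])
```

```text
[-84.7023233  145.70793827] [-4.05545353  3.81098011  5.52931645] 14.842371127161769
```

Call:
{"api": "drive_tool", "payload": {"deltas": [[[-0.2, 0, 0], [0, 0, 0]], [[-0.1, 0, 0], [0, 0, 0]], [[0, 0, 0], [0, 0, 0]], [[0, 0, 0], [0, 0, 0]]]}}

```text
clock: 42.45
position: [756.4, -109.0, 146.7]
ee_rot: [-0.444, 0.896, -0.0, -0.001]
contact_force: [-5.1, 1.7, 6.4]
gripper_width: 14.8
grasp_force: 60.6
```

Call:
{"api": "drive_tool", "payload": {"deltas": [[[0, 0, 0], [0, 0, 0]], [[0, 0, 0], [0, 0, 0]], [[0, 0, 0], [0, 0, 0]], [[0, 0, 0], [0, 0, 0]], [[0, 0, -2], [0, 0, 0]], [[0, 0, -3], [0, 0, 0]], [[0, 0, -3], [0, 0, 0]], [[0, 0, -3], [0, 0, 0]], [[0, 0, 0], [0, 0, 0]]], "claw": 6}}

```text
clock: 43.35
position: [759.4, -109.3, 261.9]
ee_rot: [-0.444, 0.896, -0.003, 0.005]
contact_force: [0.2, 0.3, 1.1]
gripper_width: 59.8
grasp_force: 0.0
```

Call:
{"api": "drive_tool", "payload": {"deltas": [[[3, 3, 0], [0, 0, 0]], [[3, 3, 0], [0, 0, 0]], [[3, 3, 0], [0, 0, 0]], [[3, 3, 0], [0, 0, 0]], [[3, 3, 0], [0, 0, 0]], [[3, 3, 0], [0, 0, 0]], [[0, 0, 0], [0, 0, 0]], [[0, 0, 0], [0, 0, 0]]]}}

```text
clock: 44.15
position: [504.5, -143.2, 255.9]
ee_rot: [-0.444, 0.896, -0.0, 0.001]
contact_force: [1.4, -0.6, 1.5]
gripper_width: 60.3
grasp_force: 0.0
```

Run:
```python
from plan import *
S=snap('scene');T=snap('top')
im=np.hstack([cv2.resize(S['img'][200:300,140:270,::-1],(416,320),interpolation=2),cv2.resize(T['img'][90:210,260:390,::-1],(347,320),interpolation=2)]);cv2.imwrite('pics/g2.png',im)
```

```text
(no output)
```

View pics/g2.png

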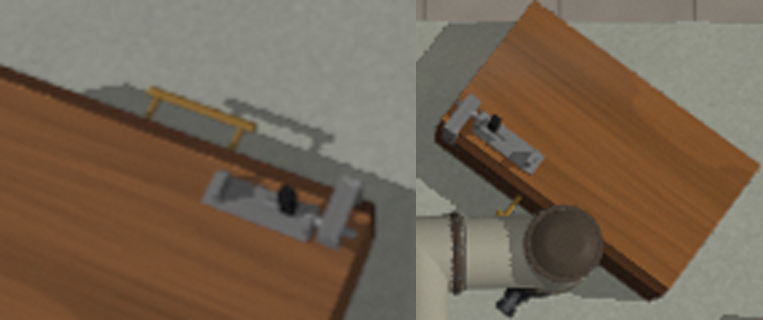

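The bolt is home: its knob is at (288,199) and the rod shows through the keeper at (345,232). The drawer is shut and the robot is clear.

```bash
python3 -c "
from bench import arm
print(arm.job_done())"
```

```text
the job is handed in; nothing more can be done
None
```

The job is handed in: the small blue and red gift boxes (no green candles found) are in the shut drawer and the bolt is home; I didn't touch the jar, candelabrum or basket, and the hand-in returned no verdict.

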